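# Build up the power-cut desk lamp in its dock and test its switch

## Task

Get the modular desk lamp ready for the next power cut: push the battery pack along the desk, without lifting it, through the open front of the metal dock until it is fully home against the back stop. Then lower the slotted spacer plate gently (do not drop it) into the dock's pocket so that it lies flat on the battery, and the lamp head flat on top of the spacer in the same way. Finally press the lamp head's switch plunger all the way down to its stop and let it spring back, leaving the stack squarely seated and the other things on the desk where they are.

Things in the scene. Friction and masses are not known exactly. Their poses are not given: they have to be found in the camera images.
- dock: Aluminium dock screwed to the desk, 120 (x) by 78 mm (y), corner posts 80 mm high. Origin: on the desk, centre of the pocket; x from the open front (robot side) to the back, z up. Pocket: |x| < 52, |y| < 31 mm, open on top, its floor is the desk. Posts fill 27 < |x| < 60; between them each long side has a window 54 mm long over a rail 24 mm high: fingers fit.
- slot (a point): Centre of the dock's front slot on the desk, at x = -60 mm in the dock's frame. The slot is 62 mm wide and 44 mm high; above 44 mm two lips, at x = -60 to -52, reach 10 mm inward from the posts. Two wings 18 mm high flare outward from the slot to x = -86, |y| = 49 mm and guide the battery in.
- back_stop (a point): Middle of the face of the dock's back stop, at x = +52, z = 20 mm in the dock's frame; the stop is 30 mm high. Sliding the battery takes about 3 to 15 N, depending on friction and how it rubs the guides.
- pocket_top (a point): Centre of the pocket's mouth, 80 mm above the desk; from there to 92 mm the tops of posts and lips flare outward by 6 mm as a lead-in.
- battery: Grey battery pack, a block 124 mm (x) by 58 mm (y) by 40 mm high, about 0.45 kg; starts on the desk in front of the dock, roughly in line with the slot (up to 12 mm and 0.1 rad off), its x along the dock's. Origin: centre of underside. Home against the back stop its origin is at x = -10 mm in the dock's frame, its near end 12 mm out of the slot (x = -72).
- spacer: Grey flat spacer plate with dark vent slots in its top, 100 mm (x) by 58 mm (y) by 18 mm thick, about 0.14 kg, lying on the desk to one side. Origin: centre of underside. Seated, its underside is 40 mm above the desk and its x axis lies along the dock's x, either way round.
- lamp: Grey lamp head, about 0.2 kg: base plate 100 (x) by 58 (y) by 18 mm, on it a white round disc, 56 mm diameter, from 18 to 28 mm height, and at its centre the steel switch plunger, 32 mm diameter, from 29 to 42 mm. Starts upright on the desk, on the other side from the spacer. Origin: centre of underside. Seated, its underside is 58 mm above the desk, x along the dock's, either way round.
- switch (a joint): Travel of the lamp head's spring plunger, m: 0 up, 0.008 down at its stop. Straight down; the spring takes 2 N to start and 6 N to hold at the stop, and returns it.
- switch_top (a point): Centre of the top face of the plunger head, 42 mm above the lamp head's underside when up.
- paperweight: Bystander: glass dome, 70 mm diameter, 45 mm high. Origin: centre of underside.
- coaster: Bystander: white ceramic disc, 90 mm diameter, 7 mm thick. Origin: centre of underside.
- stapler: Bystander: green stapler 140 mm long (x), 34 mm wide, 48 mm high. Origin: centre of underside.
- pencil_cup: Bystander: steel cup, 74 mm diameter, 95 mm high, pencils reaching to 165 mm. Origin: centre of underside.
- mug: Bystander: mug, 80 mm diameter, 92 mm high, handle to its +y. Origin: centre of underside.
- phone_stand: Bystander: clear acrylic phone stand, 90 by 80 mm, 115 mm high, with a tilt lever. Origin: centre of underside.
There are look-alikes about, which are no part of the job. Leave any blue, purple or yellow look-alike of the lamp alone.

How it is judged:
By the outcome, as a careful person would: the job done as asked, in the order asked, and still so for the second after the job is handed in, with the robot touching nothing.
It also fails if it takes over 72 s, if anything falls off the work surface, if the arm or the gripper's body presses on something with over 40 N, if the wrist force passes 120 N, or if a joint passes its speed limit or range.

## Robot

A 7-joint arm with a two-finger parallel gripper is mounted at the origin on the work surface. World frame = base frame: x ahead of the robot, y to its left, z up, the work surface at z = 0. Lengths are in m, angles in rad, forces in N, time in s.
With the tool pointing down it reaches from about 0.4 to 0.875 m from the base axis. Payload 19.3 kg.
Tool frame: the origin (TCP) lies at the very end of the fingers, on their centre line; the grasp point (between the pads) lies 19 mm behind it; z points along the fingers, y is the line along which they close (so a half turn about z gives the same grasp; the last joint's range is limited). The gripper opens to 85 mm and grips with 20 to 120 N. Pads are 22 mm wide; open, the fingers measure 114 mm over their backs; the gripper's body (76 mm by 85 mm) begins 54 mm behind the grasp point. The pads swing forward as they close: fully open they stand 13 mm farther back than shut.
Start: joints at [-1.274, 0.521, -0.036, 1.599, 0.021, 1.021, -0.113], TCP at [0.224, 0.583, 0.231] pointing down, gripper open.
Joint ranges: [-2.91, 2.91], [-0.3, 2.13], [-1.5, 1.42], [0.17, 2.43], [-1.26, 4.41], [0.16, 1.93], [-2.52, 2.52]. Speed limits (rad/s): [1.89, 1.89, 2.39, 2.39, 3.01, 3.01, 3.01].

## Interface

Orientations are given as [roll, pitch, yaw] about the fixed x, y, z axes, in that order (R = Rz(yaw) Ry(pitch) Rx(roll)).
In Python, from workcell import monitor, optics, workorder gives the robot as it stands.
- The arm moves only by the tool apply_moves, never from a script. Its arguments are lists of equal length, an entry for each row: "linear": the shift along the tool's x, y, z each as a share of 0.1 m, from -1 to 1, a list of three; "delta_rot": the turn, a rotation vector about the tool's x, y, z each as a share of 120 degrees, from -1 to 1, a list of three. A call has exactly 5 rows; each row is the pose to reach, as a shift and turn from the pose commanded when the call began, along the tool's axes at that moment; what a row does not reach only later rows make up. A row lasts 1/12 s, in which the tool goes at most 41.7 mm and 7.16 degrees, less where a joint would pass 70% of its speed; a pose out of reach is approached as far as the arm can. A call with a number of a shift or a turn outside -1 to 1 is refused whole. A call with a gripper value outside its range is refused whole. "gripper" is the opening, from -1 (shut) to 1 (fully open), set as the call begins (left out, the last holds). The fingers move at their own pace and stop on an object; "force" is the grip in N (left out, the last holds). Time passes only in rows, so rows that repeat a pose let the fingers close, or fill a call up. It gives the time, the measured TCP pose, the force, the opening and the grip force at its end, in the units of the state.
- monitor.observe(): the state, without advancing time (a new reading comes with each control period).
- optics.grab_frame(name): name is "scene" or "top"; returns (picture, depth): 400x640x3 uint8, red, green, blue; 400x640 float32, m along the optical axis (not along the pixel's ray), 0 where there is no reading.
- optics.camera_info(name): a dict with "fx", "fy", "cx", "cy" (pixels), "rvec" (rotation vector, rad) and "tvec" (3), from world to camera coordinates, as OpenCV has them. Camera axes: x right, y down, z forward; pixel columns grow to the right and rows downward; lengths in m; the calibration is good to about 2 mm. A picture is of the moment at which its call begins. camera_info takes no time and is no camera call.
- workorder.job_done(): hands the job in; it is judged then, once.
The state is a dict: "clock": time; "qpos": joint angles; "qd": joint speeds; "joint_efforts": joint torques, N m; "position": TCP position; "tool_rot": TCP orientation; "force": force on the tool from outside, world axes, zero at the start; "moment": the same for the moment, N m; "grip_width": finger opening in m; "finger_force": force on a finger pad.
Only numpy, scipy, OpenCV 4.12 (cv2) and the standard library are available. Lean on these libraries where they do the work, as an engineer would, in place of code of your own. Each camera call takes 0.05 s, during which the arm holds its last target. There are 200 camera calls.

## Working session

There is one attempt and no reset: what is moved stays moved. The work goes in short steps, Python scripts to look and compute and a tool call to move; the robot and the scene stay as the last step left them, time stands still between calls to the robot, and variables do not carry over. Pictures are saved under pics/ and viewed, at most 10 in all, crops included, and the job is handed in when it is done.

Besides the shell and the picture viewer there is one more tool, called as a command line: name --argument value ..., lists and objects as JSON in quotes. apply_moves: Moves the arm, as the interface text tells. Its arguments: {"type":"object","properties":{"linear":{"type":"array"},"delta_rot":{"type":"array"},"gripper":{"type":"number"},"force":{"type":"number"}},"required":["linear","delta_rot"]}

```bash
ls; mkdir -p pics; cat > h.py <<'E'
import numpy as np, cv2
from workcell import monitor, optics, workorder
from scipy.spatial.transform import Rotation as Ro
def cloud(n):
    im,d=optics.grab_frame(n); c=optics.camera_info(n)
    R=cv2.Rodrigues(np.array(c['rvec'],float))[0]; t=np.array(c['tvec'],float).ravel()
    v,u=np.mgrid[:400,:640]
    P=np.stack([(u-c['cx'])/c['fx']*d,(v-c['cy'])/c['fy']*d,d],-1)
    W=(P-t)@R; W[d==0]=np.nan
    return im,W
E
python3 - <<'E'
from h import *
print(monitor.observe())
for n in('top','scene'):
    im,W=cloud(n); np.savez(n+'0.npz',im=im,W=W)
    c=optics.camera_info(n);R=cv2.Rodrigues(np.array(c['rvec'],float))[0];print(n,c,-R.T@np.array(c['tvec']).ravel())
    cv2.imwrite(f'pics/{n}0.png',im[:,:,::-1])
E
```

```text
pics
{'clock': 0.0, 'qpos': array([-1.27423041,  0.52202158, -0.03628919,  1.60000991,  0.02121459,
        1.02110575, -0.11279404]), 'qd': array([-3.50604330e-04,  9.25934291e-04, -7.50634194e-04, -2.93487760e-05,
        5.94950170e-04,  1.16407993e-03, -7.70559302e-04]), 'joint_efforts': array([-3.26527270e-04, -9.27107191e+01,  1.97969958e+00, -3.69938207e+01,
        1.78260991e-02,  8.18463770e-03,  3.44667842e-05]), 'position': array([0.22406077, 0.58308922, 0.23072077]), 'tool_rot': array([-3.14043881e+00,  1.14733894e-04,  2.77479732e+00]), 'force': array([-0.03656564, -0.28684909, -0.76088781]), 'moment': array([-0.01581357, -0.02284211, -0.00537133]), 'finger_force': 0.0, 'grip_width': 0.08551771707229454}
top {'fx': 477.2188106668939, 'fy': 477.2188106668939, 'cx': 320.52982443346934, 'cy': 202.24695149589672, 'rvec': array([ 2.13266945, -2.09973349,  0.19635514]), 'tvec': array([0.01127486, 0.54054977, 1.16185995])} [0.3072599  0.0079725  1.24409304]
scene {'fx': 369.3664263488218, 'fy': 369.3664263488218, 'cx': 317.4593700416592, 'cy': 202.22812942439583, 'rvec': array([ 1.21415026,  2.43029193, -0.8641623 ]), 'tvec': array([ 0.32524586, -0.27610606,  1.31359664])} [1.02144963 0.37315353 0.85144152]
```

View pics/top0.png

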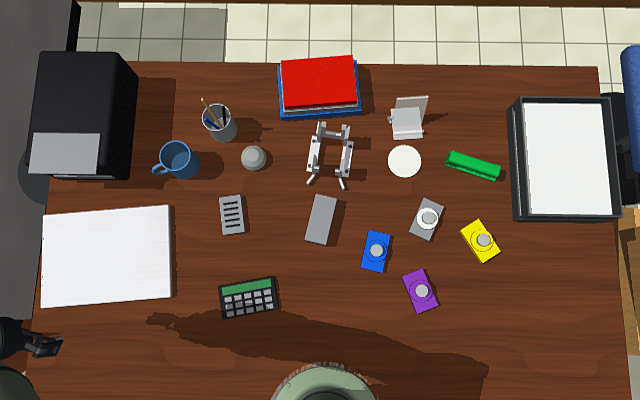

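View pics/scene0.png

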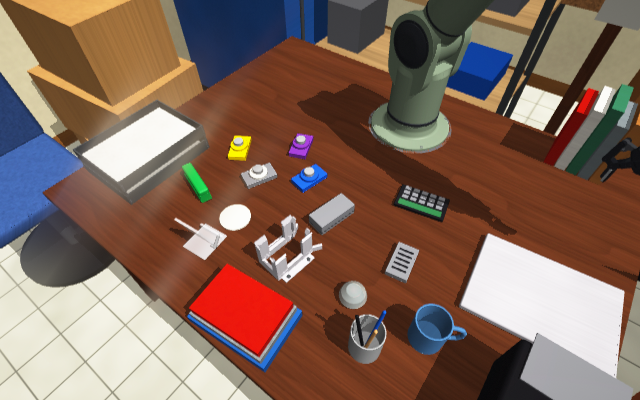

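The top view shows the dock at about (330,152), battery (321,220), spacer (231,214) and grey lamp (427,217). The blue, yellow and purple look-alikes are at (376,251), (481,240) and (421,290). Next I measure poses.

```bash
cat >> h.py <<'E'
def rect(W,box,zlo,zhi):
    u0,v0,u1,v1=box; Q=W[v0:v1,u0:u1].reshape(-1,3); Q=Q[(Q[:,2]>zlo)&(Q[:,2]<zhi)]
    (cx,cy),(w,h),a=cv2.minAreaRect((Q[:,:2]*1000).astype(np.float32))
    if w<h: w,h,a=h,w,a+90
    a=(a+90)%180-90
    return f'n={len(Q)} c=({cx:.1f},{cy:.1f}) size {w:.1f}x{h:.1f} ang {np.radians(a):.3f} medz {np.median(Q[:,2])*1000:.1f} med {np.median(Q,0)*1000}'
E
python3 - <<'E'
from h import *
for n in('top','scene'):
    W=np.load(n+'0.npz')['W']
    B=dict(bat=(295,185,345,255,.030,.05),spa=(210,185,255,245,.010,.027),lamp=(405,190,450,245,.012,.022),lampdisc=(405,190,450,245,.024,.05),plg=(405,190,450,245,.037,.05),posts=(295,112,365,195,.070,.090),dockall=(295,112,365,195,.094,.14),pt=(295,112,365,195,.085,.1)) if n=='top' else dict(bat=(300,185,360,240,.030,.05),spa=(380,235,425,285,.010,.027),lamp=(235,158,280,190,.012,.022),plg=(235,158,280,190,.037,.05),posts=(245,205,330,285,.070,.1),pt=(245,205,330,285,.085,.1))
    for k,b in B.items():
        try: print(n,k,rect(W,b[:4],*b[4:]))
        except Exception as e: print(n,k,e)
W=np.load('top0.npz')['W'];im=np.load('top0.npz')['im']
Q=W[110:200,295:370,2]; print(np.histogram(Q[np.isfinite(Q)]*1000,bins=range(-5,125,6)))
c=cv2.resize(im[110:255,280:460],None,fx=4,fy=4,interpolation=cv2.INTER_CUBIC);cv2.imwrite('pics/crop0.png',c[:,:,::-1])
E
```

```text
top bat n=1099 c=(499.2,19.6) size 124.5x57.9 ang -0.222 medz 42.4 med [498.16403146  19.75991668  42.40121708]
top spa n=859 c=(515.2,259.1) size 127.9x83.0 ang 0.040 medz 20.5 med [509.64454675 251.29584322  20.50893657]
top lamp n=382 c=(506.7,-254.2) size 100.6x58.9 ang -0.420 medz 19.4 med [ 495.7373868  -250.50251538   19.3818102 ]
top lampdisc n=394 c=(505.4,-253.3) size 91.8x55.3 ang -0.458 medz 32.0 med [ 505.11339713 -251.84324899   32.04216519]
top plg n=122 c=(506.5,-254.2) size 30.1x29.2 ang -1.528 medz 44.0 med [ 505.51842299 -253.79115091   43.99394743]
top posts n=172 c=(675.9,-1.1) size 121.0x77.9 ang -0.121 medz 85.2 med [705.93824191  13.76152507  85.23197284]
top dockall n=72 c=(675.9,-2.4) size 123.0x82.0 ang -0.135 medz 95.3 med [674.9525949  -19.04750625  95.34108123]
top pt n=250 c=(676.5,-2.4) size 124.1x82.3 ang -0.135 medz 92.1 med [701.05330667 -15.37878033  92.07040286]
scene bat n=802 c=(500.0,19.9) size 124.6x60.0 ang -0.217 medz 39.3 med [504.08920345  22.02603999  39.33751334]
scene spa n=798 c=(511.5,251.9) size 101.5x57.9 ang 0.160 medz 17.5 med [515.22482293 252.81185511  17.50409919]
scene lamp n=288 c=(494.3,-281.8) size 127.0x99.6 ang 1.134 medz 17.4 med [ 525.98596611 -247.53242073   17.35742387]
scene plg n=66 c=(508.3,-252.9) size 30.6x28.8 ang 1.393 medz 41.7 med [ 507.89335546 -252.73376209   41.65256481]
scene posts n=520 c=(715.1,-6.0) size 203.8x90.3 ang -0.073 medz 81.2 med [7.11038236e+02 2.09019241e-01 8.12228813e+01]
scene pt n=190 c=(675.2,-3.1) size 123.7x84.3 ang -0.141 medz 89.8 med [698.35560524 -29.29171273  89.77487522]
(array([1201, 3773,  502,  101,  123,  197,  190,  104,   81,   50,   34,
         23,   21,   24,   52,   99,  135,   16,    0,    0,    0]), array([ -5,   1,   7,  13,  19,  25,  31,  37,  43,  49,  55,  61,  67,
        73,  79,  85,  91,  97, 103, 109, 115, 121]))
```

View pics/crop0.png

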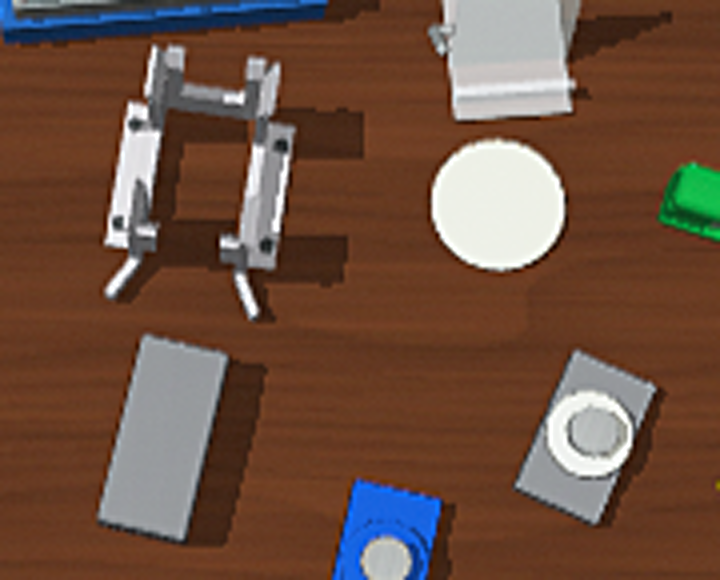

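The crop shows the dock clearly: wings face the robot, and the battery sits in line with it. I have all the poses, so I move behind the battery with the fingers half closed, for a stable two-finger push.

```bash
cat >> h.py <<'E'
DC=np.array([.676,-.0026]);DY=-.138
def dock(x,y): c,s=np.cos(DY),np.sin(DY); return DC+[c*x-s*y,s*x+c*y]
def plan(x,y,z,yaw):
    s=monitor.observe();R=Ro.from_euler('xyz',s['tool_rot']);p=np.array(s['position'])
    T=Ro.from_euler('xyz',[np.pi,0,yaw])
    print('t',round(s['clock'],2),'pos',p.round(4),'rot',s['tool_rot'].round(4),'F',s['force'].round(1),'w',round(s['grip_width'],4),'ff',round(s['finger_force'],1))
    print('lin',(R.inv().apply(np.array([x,y,z])-p)/.1).round(3),'rot',((R.inv()*T).as_rotvec()/np.radians(120)).round(4))
E
```

apply_moves --linear '[[-0.15, -0.18, 0], [-0.3, -0.36, 0], [-0.45, -0.54, 0], [-0.6, -0.72, 0], [-0.735, -0.88, 0]]' --delta_rot '[[0, 0, 0], [0, 0, 0], [0, 0, 0], [0, 0, 0], [0, 0, 0]]' --gripper -0.3 --force 30

```text
clock: 0.52
position: [0.2615, 0.4733, 0.231]
tool_rot: [-3.141, 0.0, 2.774]
force: [0.4, 0.1, 0.9]
grip_width: 0.03
finger_force: 0.0
```

apply_moves --linear '[[-0.15, -0.18, 0], [-0.3, -0.36, 0], [-0.45, -0.54, 0], [-0.6, -0.72, 0], [-0.735, -0.88, 0]]' --delta_rot '[[0, 0, 0], [0, 0, 0], [0, 0, 0], [0, 0, 0], [0, 0, 0]]'

```text
clock: 0.93
position: [0.2985, 0.3649, 0.2312]
tool_rot: [-3.141, -0.0, 2.774]
force: [0.4, 0.4, 0.8]
grip_width: 0.0295
finger_force: 0.0
```

apply_moves --linear '[[-0.15, -0.18, 0], [-0.3, -0.36, 0], [-0.45, -0.54, 0], [-0.6, -0.72, 0], [-0.735, -0.88, 0]]' --delta_rot '[[0, 0, 0], [0, 0, 0], [0, 0, 0], [0, 0, 0], [0, 0, 0]]'

```text
clock: 1.35
position: [0.3355, 0.2564, 0.2312]
tool_rot: [-3.141, -0.0, 2.774]
force: [0.4, 0.6, -0.8]
grip_width: 0.03
finger_force: 0.0
```

apply_moves --linear '[[-0.15, -0.18, 0], [-0.3, -0.36, 0], [-0.45, -0.54, 0], [-0.6, -0.72, 0], [-0.735, -0.88, 0]]' --delta_rot '[[0, 0, 0], [0, 0, 0], [0, 0, 0], [0, 0, 0], [0, 0, 0]]'

```text
clock: 1.77
position: [0.3725, 0.1479, 0.2313]
tool_rot: [-3.141, -0.0, 2.774]
force: [-0.1, -0.4, 0.2]
grip_width: 0.03
finger_force: 0.0
```

apply_moves --linear '[[-0.15, -0.18, 0.1], [-0.3, -0.36, 0.3], [-0.45, -0.54, 0.5], [-0.6, -0.72, 0.7], [-0.735, -0.88, 0.9]]' --delta_rot '[[0, 0, -0.02], [0, 0, -0.05], [0, 0, -0.08], [0, 0, -0.1], [0, 0, -0.109]]'

```text
clock: 2.18
position: [0.4095, 0.0395, 0.1404]
tool_rot: [-3.141, 0.0, 3.006]
force: [1.1, 1.0, 0.4]
grip_width: 0.0299
finger_force: 0.0
```

```bash
python3 -c "
from h import *
plan(.409,.040,.024,np.pi-.22)"
```

```text
t 2.18 pos [0.4095 0.0395 0.1404] rot [-3.1415e+00  3.0000e-04  3.0056e+00] F [1.1 1.  0.4] w 0.0299 ff 0.0
lin [0.006 0.004 1.164] rot [-0.      0.0001  0.0401]
```

apply_moves --linear '[[0, -0.01, 0.25], [0, -0.02, 0.5], [0, -0.03, 0.75], [0, -0.045, 1.0], [0, -0.045, 1.0]]' --delta_rot '[[0, 0, 0], [0, 0, 0], [0, 0, 0], [0, 0, 0], [0, 0, 0]]'

```text
clock: 2.6
position: [0.4068, 0.0358, 0.0381]
tool_rot: [-3.14, -0.005, 3.003]
force: [-2.0, -0.6, -0.6]
grip_width: 0.0299
finger_force: 0.0
```

apply_moves --linear '[[0, 0, 0.16], [0, 0, 0.16], [-0.05, 0, 0.16], [-0.1, 0, 0.16], [-0.15, 0, 0.16]]' --delta_rot '[[0, 0, 0], [0, 0, 0], [0, 0, 0], [0, 0, 0], [0, 0, 0]]'

```text
clock: 3.02
position: [0.4249, 0.0344, 0.0265]
tool_rot: [3.141, 0.002, 3.003]
force: [-0.4, -0.4, 0.8]
grip_width: 0.0295
finger_force: 0.0
```

apply_moves --linear '[[-0.05, 0, 0], [-0.1, 0, 0], [-0.15, 0, 0], [-0.2, 0, 0], [-0.25, 0, 0]]' --delta_rot '[[0, 0, 0], [0, 0, 0], [0, 0, 0], [0, 0, 0], [0, 0, 0]]'

```text
clock: 3.43
position: [0.4481, 0.0306, 0.0257]
tool_rot: [-3.141, -0.001, 3.003]
force: [-6.1, 0.1, 5.1]
grip_width: 0.03
finger_force: 3.3
```

apply_moves --linear '[[-0.05, 0, 0], [-0.1, 0, 0], [-0.15, 0, 0], [-0.2, 0, 0], [-0.25, 0, 0]]' --delta_rot '[[0, 0, 0], [0, 0, 0], [0, 0, 0], [0, 0, 0], [0, 0, 0]]'

```text
clock: 3.85
position: [0.4729, 0.0274, 0.0256]
tool_rot: [-3.141, -0.001, 3.003]
force: [-6.7, 0.8, 5.2]
grip_width: 0.0297
finger_force: 3.7
```

```bash
python3 - <<'E'
from h import *
plan(*dock(-83,0),.024,np.pi+DY)
im,W=cloud('top'); s,_=optics.grab_frame('scene')
cv2.imwrite('pics/a1.png',np.hstack([cv2.resize(im[100:250,250:400],(400,400)),cv2.resize(s[150:300,230:380],(400,400))])[:,:,::-1])
E
```

```text
t 3.85 pos [0.4729 0.0274 0.0256] rot [-3.1414e+00 -1.3000e-03  3.0032e+00] F [-6.7  0.8  5.2] w 0.0297 ff 3.7
lin [ 8.27946e+02 -3.63000e-01  1.13300e+00] rot [-0.0001 -0.0006 -0.0002]
```

View pics/a1.png

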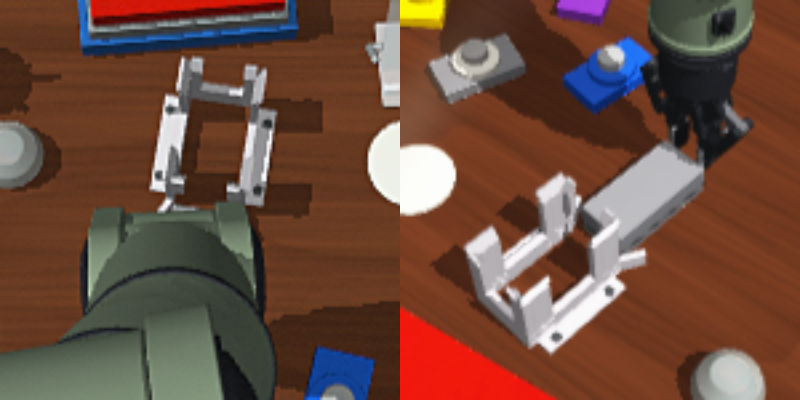

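The scene view shows the fingers on the battery's rear face, with its front end at the wings. I keep pushing.

apply_moves --linear '[[-0.05, -0.005, 0], [-0.1, -0.01, 0], [-0.15, -0.015, 0], [-0.2, -0.015, 0], [-0.25, -0.015, 0]]' --delta_rot '[[0, 0, 0], [0, 0, 0], [0, 0, 0], [0, 0, 0], [0, 0, 0]]'

```text
clock: 4.37
position: [0.4973, 0.0225, 0.0254]
tool_rot: [-3.141, -0.001, 3.003]
force: [-6.7, 1.7, 5.3]
grip_width: 0.0298
finger_force: 3.5
```

apply_moves --linear '[[-0.05, 0, 0], [-0.1, 0, 0], [-0.15, 0, 0], [-0.2, 0, 0], [-0.25, 0, 0]]' --delta_rot '[[0, 0, 0], [0, 0, 0], [0, 0, 0], [0, 0, 0], [0, 0, 0]]'

```text
clock: 4.78
position: [0.522, 0.0191, 0.0254]
tool_rot: [-3.141, -0.001, 3.003]
force: [-6.9, 1.3, 5.6]
grip_width: 0.0299
finger_force: 3.5
```

apply_moves --linear '[[-0.05, 0, 0], [-0.1, 0, 0], [-0.15, 0, 0], [-0.2, 0, 0], [-0.25, 0, 0]]' --delta_rot '[[0, 0, 0], [0, 0, 0], [0, 0, 0], [0, 0, 0], [0, 0, 0]]'

```text
clock: 5.2
position: [0.5468, 0.0156, 0.0254]
tool_rot: [-3.141, -0.001, 3.003]
force: [-7.8, 1.3, 5.4]
grip_width: 0.03
finger_force: 3.5
```

```bash
python3 - <<'E'
from h import *
plan(*dock(-.083,0),.024,np.pi+DY)
im,W=cloud('top'); s,S=cloud('scene')
print(rect(S,(245,180,340,285),.030,.044))
cv2.imwrite('pics/a2.png',np.hstack([cv2.resize(im[100:250,250:400],(400,400)),cv2.resize(s[150:300,230:380],(400,400))])[:,:,::-1])
E
```

```text
t 5.2 pos [0.5468 0.0156 0.0254] rot [-3.1414e+00 -1.4000e-03  3.0032e+00] F [-7.8  1.3  5.4] w 0.03 ff 3.5
lin [-0.475 -0.002  0.014] rot [-0.0001 -0.0007 -0.0002]
n=960 c=(636.1,3.6) size 201.1x79.4 ang -0.142 medz 39.2 med [637.29873626   3.79841538  39.24035797]
```

apply_moves --linear '[[-0.05, 0, 0], [-0.1, 0, 0], [-0.15, 0, 0], [-0.2, 0, 0], [-0.25, 0, 0]]' --delta_rot '[[0, 0, 0], [0, 0, 0], [0, 0, 0], [0, 0, 0], [0, 0, 0]]'

```text
clock: 5.72
position: [0.5715, 0.0122, 0.0253]
tool_rot: [-3.141, -0.001, 3.003]
force: [-6.9, 1.6, 5.0]
grip_width: 0.0301
finger_force: 3.2
```

apply_moves --linear '[[-0.03, 0, 0], [-0.06, 0, 0], [-0.09, 0, 0], [-0.12, 0, 0], [-0.14, 0, 0]]' --delta_rot '[[0, 0, 0], [0, 0, 0], [0, 0, 0], [0, 0, 0], [0, 0, 0]]'

```text
clock: 6.13
position: [0.5856, 0.0102, 0.0253]
tool_rot: [-3.141, -0.001, 3.003]
force: [-6.2, 1.5, 4.4]
grip_width: 0.0297
finger_force: 3.0
```

```bash
python3 - <<'E'
from h import *
plan(*dock(-.083,0),.024,np.pi+DY)
s,S=cloud('scene')
Q=S[180:300,230:345].reshape(-1,3);Q=Q[(Q[:,2]>.034)&(Q[:,2]<.043)]
c,n=np.cos(DY),np.sin(DY);d=(Q[:,:2]-DC)@np.array([[c,-n],[n,c]])*1000
k=(abs(d[:,1])<20);print(np.percentile(d[k,0],[0,1,50,99,100]).round(1),k.sum())
E
```

```text
t 6.13 pos [0.5856 0.0102 0.0253] rot [-3.1415e+00 -8.0000e-04  3.0031e+00] F [-6.2  1.5  4.4] w 0.0297 ff 3.0
lin [-0.083 -0.003  0.013] rot [-0.0001 -0.0004 -0.0002]
[-101.   -91.6  -15.2   41.7   58. ] 507
```

apply_moves --linear '[[-0.02, 0, 0], [-0.04, 0, 0], [-0.06, 0, 0], [-0.06, 0, 0], [-0.06, 0, 0]]' --delta_rot '[[0, 0, 0], [0, 0, 0], [0, 0, 0], [0, 0, 0], [0, 0, 0]]'

```text
clock: 6.6
position: [0.5919, 0.0093, 0.0253]
tool_rot: [-3.142, 0.0, 3.003]
force: [-2.3, 0.2, -0.4]
grip_width: 0.0294
finger_force: 1.0
```

apply_moves --linear '[[-0.005, 0, 0], [-0.01, 0, 0], [-0.015, 0, 0], [-0.02, 0, 0], [-0.02, 0, 0]]' --delta_rot '[[0, 0, 0], [0, 0, 0], [0, 0, 0], [0, 0, 0], [0, 0, 0]]'

```text
clock: 7.02
position: [0.5934, 0.0092, 0.0253]
tool_rot: [-3.142, -0.001, 3.003]
force: [-5.5, 0.2, 4.0]
grip_width: 0.0297
finger_force: 2.6
```

apply_moves --linear '[[-0.005, 0, 0], [-0.01, 0, 0], [-0.015, 0, 0], [-0.02, 0, 0], [-0.02, 0, 0]]' --delta_rot '[[0, 0, 0], [0, 0, 0], [0, 0, 0], [0, 0, 0], [0, 0, 0]]'

```text
clock: 7.43
position: [0.5939, 0.0091, 0.0252]
tool_rot: [-3.141, -0.004, 3.003]
force: [-15.7, 2.2, 12.2]
grip_width: 0.0299
finger_force: 7.6
```

apply_moves --linear '[[-0.003, 0, 0], [-0.007, 0, 0], [-0.01, 0, 0], [-0.01, 0, 0], [-0.01, 0, 0]]' --delta_rot '[[0, 0, 0], [0, 0, 0], [0, 0, 0], [0, 0, 0], [0, 0, 0]]'

```text
clock: 7.85
position: [0.5939, 0.009, 0.0251]
tool_rot: [-3.141, -0.006, 3.003]
force: [-20.6, 3.5, 17.0]
grip_width: 0.0298
finger_force: 10.5
```

```bash
python3 - <<'E'
from h import *
s,S=cloud('scene')
Q=S[180:300,230:345].reshape(-1,3);Q=Q[(Q[:,2]>.034)&(Q[:,2]<.043)]
c,n=np.cos(DY),np.sin(DY);d=(Q[:,:2]-DC)@np.array([[c,-n],[n,c]])*1000
for a,b in((-20,-7),(-7,7),(7,20)):
  k=(d[:,1]>a)&(d[:,1]<b);print(np.percentile(d[k,0],[0,1,50,97,99,100]).round(1),k.sum())
E
```

```text
[-90.5 -86.3 -10.   48.8  51.2  51.9] 213
[-70.3 -67.1  -8.6  50.2  51.5  52. ] 210
[-60.8 -57.1 -12.   27.1  36.2  38.4] 99
```

The battery's front edge is at x=52 in the dock frame and the force rises without further motion, so it is home. Next I retreat and go to the spacer.

apply_moves --linear '[[0.1, 0, 0], [0.2, 0, 0], [0.3, 0, 0], [0.3, 0, -0.3], [0.3, 0, -0.6]]' --delta_rot '[[0, 0, 0], [0, 0, 0], [0, 0, 0], [0, 0, 0], [0, 0, 0]]'

```text
clock: 8.32
position: [0.566, 0.0128, 0.0851]
tool_rot: [-3.141, -0.002, 3.003]
force: [0.1, 0.4, 0.6]
grip_width: 0.0298
finger_force: 0.0
```

apply_moves --linear '[[0, 0, -0.2], [0, 0, -0.4], [0.1, 0.2, -0.4], [0.2, 0.5, -0.4], [0.3, 0.8, -0.4]]' --delta_rot '[[0, 0, 0], [0, 0, 0], [0, 0, 0], [0, 0, 0], [0, 0, 0]]' --gripper 1

```text
clock: 8.73
position: [0.5488, 0.0966, 0.126]
tool_rot: [3.141, 0.002, 3.001]
force: [1.6, 0.0, 0.4]
grip_width: 0.0851
finger_force: 0.0
```

apply_moves --linear '[[0.07, 0.2, 0], [0.14, 0.4, 0], [0.2, 0.6, 0], [0.25, 0.7, 0], [0.28, 0.75, 0]]' --delta_rot '[[0, 0, 0], [0, 0, 0], [0, 0, 0], [0, 0, 0], [0, 0, 0]]'

```text
clock: 9.15
position: [0.5308, 0.176, 0.1253]
tool_rot: [3.141, 0.001, 3.005]
force: [0.2, -1.4, 0.1]
grip_width: 0.0854
finger_force: 0.0
```

apply_moves --linear '[[0.07, 0.2, 0], [0.14, 0.4, 0], [0.2, 0.6, 0], [0.25, 0.7, 0], [0.27, 0.75, 0]]' --delta_rot '[[0, 0, -0.03], [0, 0, -0.07], [0, 0, -0.1], [0, 0, -0.142], [0, 0, -0.142]]'

```text
clock: 9.57
position: [0.5142, 0.2542, 0.1253]
tool_rot: [3.141, 0.0, -2.976]
force: [-0.5, -0.4, 0.2]
grip_width: 0.0853
finger_force: 0.0
```

```bash
python3 - <<'E'
from h import *
plan(.5115,.252,.003,np.pi+.16)
s,S=cloud('scene')
print(rect(S,(380,235,425,285),.010,.027))
im,W=cloud('top')
print(rect(W,(295,112,365,205),.036,.047))
cv2.imwrite('pics/a3.png',np.hstack([cv2.resize(im[100:250,250:400],(400,400)),cv2.resize(s[180:330,260:410],(400,400))])[:,:,::-1])
E
```

```text
t 9.57 pos [0.5142 0.2542 0.1253] rot [ 3.1409e+00  1.0000e-04 -2.9758e+00] F [-0.5 -0.4  0.2] w 0.0853 ff 0.0
lin [ 0.03  -0.018  1.223] rot [0.0003 0.     0.0028]
n=797 c=(511.2,251.8) size 101.7x57.9 ang 0.161 medz 17.5 med [515.53640648 252.81010736  17.52871539]
n=995 c=(697.1,16.0) size 199.2x120.1 ang 0.178 medz 42.6 med [669.95088282   1.61182339  42.56159148]
```

View pics/a3.png

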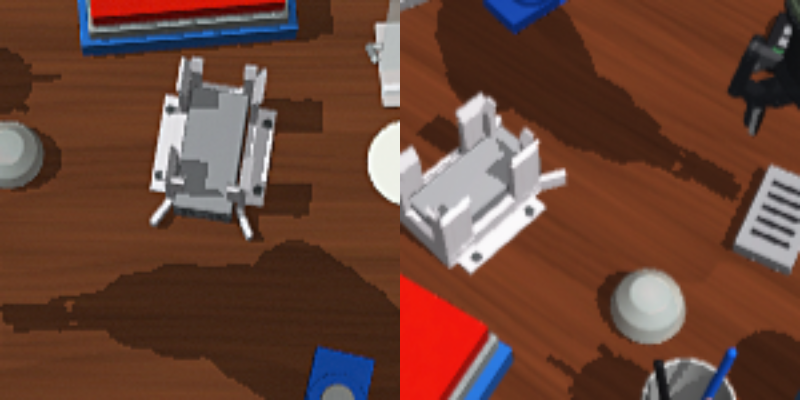

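Battery fully in. Next I descend onto the spacer.

apply_moves --linear '[[0.03, -0.02, 0.2], [0.03, -0.02, 0.4], [0.03, -0.02, 0.6], [0.03, -0.02, 0.8], [0.03, -0.02, 0.9]]' --delta_rot '[[0, 0, 0], [0, 0, 0], [0, 0, 0], [0, 0, 0], [0, 0, 0]]'

```text
clock: 10.08
position: [0.5117, 0.2482, 0.0333]
tool_rot: [-3.14, -0.002, -2.986]
force: [-0.2, 0.3, -0.8]
grip_width: 0.0856
finger_force: 0.0
```

apply_moves --linear '[[0, 0, 0.1], [0, 0, 0.2], [0, 0, 0.28], [0, 0, 0.32], [0, 0, 0.32]]' --delta_rot '[[0, 0, 0], [0, 0, 0], [0, 0, 0], [0, 0, 0], [0, 0, 0]]'

```text
clock: 10.5
position: [0.5118, 0.2497, 0.0028]
tool_rot: [-3.141, -0.001, -2.983]
force: [-0.3, 0.0, -0.4]
grip_width: 0.0847
finger_force: 0.0
```

apply_moves --linear '[[0, 0, 0], [0, 0, 0], [0, 0, 0], [0, 0, 0], [0, 0, 0]]' --delta_rot '[[0, 0, 0], [0, 0, 0], [0, 0, 0], [0, 0, 0], [0, 0, 0]]' --gripper -1 --force 40

```text
clock: 10.92
position: [0.5123, 0.2502, 0.0041]
tool_rot: [3.141, 0.001, -2.983]
force: [-1.1, 0.0, 7.4]
grip_width: 0.0565
finger_force: 41.9
```

apply_moves --linear '[[0, 0, 0], [0, 0, 0], [0, 0, 0], [0, 0, 0], [0, 0, 0]]' --delta_rot '[[0, 0, 0], [0, 0, 0], [0, 0, 0], [0, 0, 0], [0, 0, 0]]'

```text
clock: 11.33
position: [0.5123, 0.2502, 0.0041]
tool_rot: [3.141, 0.001, -2.983]
force: [-1.0, -0.8, 7.6]
grip_width: 0.0571
finger_force: 41.9
```

apply_moves --linear '[[0, 0, -0.05], [0, 0, -0.2], [0, 0, -0.4], [0, 0, -0.6], [0, 0, -0.8]]' --delta_rot '[[0, 0, 0], [0, 0, 0], [0, 0, 0], [0, 0, 0], [0, 0, 0]]'

```text
clock: 11.75
position: [0.5119, 0.2499, 0.0847]
tool_rot: [3.142, 0.0, -2.983]
force: [0.0, -0.4, -1.4]
grip_width: 0.0568
finger_force: 43.7
```

```bash
python3 - <<'E'
from h import *
plan(*dock(.0007,0),.136,np.pi+DY)
E
```

```text
t 11.75 pos [0.5119 0.2499 0.0847] rot [ 3.1416e+00  1.0000e-04 -2.9828e+00] F [ 0.  -0.4 -1.4] w 0.0568 ff 43.7
lin [-1.228 -2.754 -0.513] rot [0.     0.     0.1417]
```

apply_moves --linear '[[-0.05, -0.1, -0.15], [-0.12, -0.25, -0.3], [-0.2, -0.45, -0.45], [-0.3, -0.67, -0.51], [-0.4, -0.9, -0.51]]' --delta_rot '[[0, 0, 0], [0, 0, 0], [0, 0, 0], [0, 0, 0], [0, 0, 0]]'

```text
clock: 12.17
position: [0.5668, 0.167, 0.1367]
tool_rot: [3.141, 0.003, -2.982]
force: [0.7, 0.9, -1.8]
grip_width: 0.0565
finger_force: 43.8
```

apply_moves --linear '[[-0.1, -0.22, 0], [-0.2, -0.44, 0], [-0.3, -0.65, 0], [-0.38, -0.8, 0], [-0.42, -0.93, 0]]' --delta_rot '[[0, 0, 0], [0, 0, 0], [0, 0, 0], [0, 0, 0], [0, 0, 0]]'

```text
clock: 12.58
position: [0.6228, 0.0807, 0.1348]
tool_rot: [-3.141, 0.001, -2.984]
force: [-0.7, 0.5, -1.0]
grip_width: 0.0568
finger_force: 43.7
```

apply_moves --linear '[[-0.1, -0.22, 0], [-0.2, -0.44, 0], [-0.3, -0.65, 0], [-0.38, -0.8, 0], [-0.41, -0.92, 0]]' --delta_rot '[[0, 0, 0.03], [0, 0, 0.07], [0, 0, 0.1], [0, 0, 0.13], [0, 0, 0.142]]'

```text
clock: 13.0
position: [0.6777, -0.0034, 0.1346]
tool_rot: [-3.141, 0.0, 2.999]
force: [-0.1, 1.0, -0.9]
grip_width: 0.0567
finger_force: 43.7
```

apply_moves --linear '[[0, 0, 0], [0, 0, 0], [0, 0, 0], [0, 0, 0], [0, 0, 0]]' --delta_rot '[[0, 0, 0], [0, 0, 0], [0, 0, 0], [0, 0, 0], [0, 0, 0]]'

```text
clock: 13.42
position: [0.6767, -0.0011, 0.1345]
tool_rot: [3.141, -0.0, 3.005]
force: [-0.0, -0.1, -1.7]
grip_width: 0.0569
finger_force: 43.7
```

```bash
python3 - <<'E'
from h import *
plan(*dock(.0007,0),.044,np.pi+DY)
s,S=cloud('scene')
print(rect(S,(230,150,345,285),.115,.155))
im,W=cloud('top')
cv2.imwrite('pics/a4.png',np.hstack([cv2.resize(im[100:250,250:400],(400,400)),cv2.resize(s[150:300,220:370],(400,400))])[:,:,::-1])
E
```

```text
t 13.42 pos [ 0.6767 -0.0011  0.1345] rot [ 3.1411e+00 -1.0000e-04  3.0047e+00] F [-0.  -0.1 -1.7] w 0.0569 ff 43.7
lin [-0.002 -0.016  0.905] rot [ 0.0002 -0.      0.0006]
n=628 c=(680.3,2.4) size 96.7x78.9 ang 0.033 medz 147.6 med [699.92791863  -1.19399501 147.62005356]
```

View pics/a4.png

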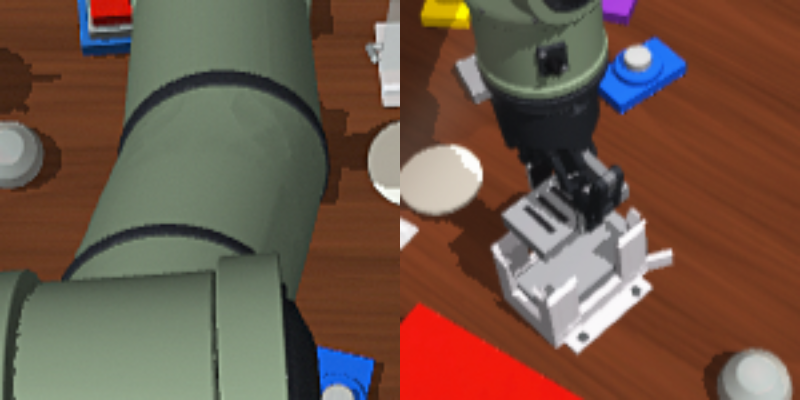

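The spacer is held level above the dock. I lower it and watch the force.

apply_moves --linear '[[0, -0.016, 0.1], [0, -0.016, 0.2], [0, -0.016, 0.3], [0, -0.016, 0.38], [0, -0.016, 0.42]]' --delta_rot '[[0, 0, 0], [0, 0, 0], [0, 0, 0], [0, 0, 0], [0, 0, 0]]'

```text
clock: 13.93
position: [0.6759, -0.0037, 0.0902]
tool_rot: [-3.141, -0.002, 3.003]
force: [-0.3, -0.0, -1.7]
grip_width: 0.0567
finger_force: 43.7
```

apply_moves --linear '[[0, 0, 0.04], [0, 0, 0.08], [0, 0, 0.12], [0, 0, 0.16], [0, 0, 0.2]]' --delta_rot '[[0, 0, 0], [0, 0, 0], [0, 0, 0], [0, 0, 0], [0, 0, 0]]'

```text
clock: 14.35
position: [0.6768, -0.0037, 0.0721]
tool_rot: [3.142, 0.0, 3.003]
force: [0.5, 0.4, -1.2]
grip_width: 0.0566
finger_force: 43.7
```

apply_moves --linear '[[0, 0, 0.05], [0, 0, 0.1], [0, 0, 0.15], [0, 0, 0.2], [0, 0, 0.23]]' --delta_rot '[[0, 0, 0], [0, 0, 0], [0, 0, 0], [0, 0, 0], [0, 0, 0]]'

```text
clock: 14.77
position: [0.6764, -0.0037, 0.0485]
tool_rot: [-3.141, -0.001, 3.003]
force: [-0.3, 0.3, -2.8]
grip_width: 0.0567
finger_force: 43.7
```

apply_moves --linear '[[0, 0, 0.01], [0, 0, 0.02], [0, 0, 0.03], [0, 0, 0.04], [0, 0, 0.04]]' --delta_rot '[[0, 0, 0], [0, 0, 0], [0, 0, 0], [0, 0, 0], [0, 0, 0]]'

```text
clock: 15.18
position: [0.6767, -0.0037, 0.0453]
tool_rot: [-3.142, 0.0, 3.003]
force: [0.3, 0.1, -0.1]
grip_width: 0.0564
finger_force: 43.7
```

apply_moves --linear '[[0, 0, 0.005], [0, 0, 0.01], [0, 0, 0.015], [0, 0, 0.015], [0, 0, 0.015]]' --delta_rot '[[0, 0, 0], [0, 0, 0], [0, 0, 0], [0, 0, 0], [0, 0, 0]]'

```text
clock: 15.6
position: [0.6768, -0.0038, 0.0442]
tool_rot: [3.142, 0.0, 3.003]
force: [-2.6, 0.1, 6.1]
grip_width: 0.0568
finger_force: 44.4
```

The spacer rests on the battery with +6 N. I release and retreat.

apply_moves --linear '[[0, 0, 0], [0, 0, 0], [0, 0, 0], [0, 0, 0], [0, 0, 0]]' --delta_rot '[[0, 0, 0], [0, 0, 0], [0, 0, 0], [0, 0, 0], [0, 0, 0]]' --gripper 1

```text
clock: 16.02
position: [0.6767, -0.0037, 0.0438]
tool_rot: [-3.142, -0.0, 3.003]
force: [-0.0, -0.4, 0.2]
grip_width: 0.0855
finger_force: 0.0
```

apply_moves --linear '[[0, 0, -0.1], [0, 0, -0.25], [0, 0, -0.5], [0, 0, -0.75], [0, 0, -1.0]]' --delta_rot '[[0, 0, 0], [0, 0, 0], [0, 0, 0], [0, 0, 0], [0, 0, 0]]'

```text
clock: 16.43
position: [0.6768, -0.0038, 0.1466]
tool_rot: [3.141, 0.001, 3.003]
force: [0.1, 0.2, 0.1]
grip_width: 0.0855
finger_force: 0.0
```

```bash
python3 - <<'E'
from h import *
plan(.5070,-.2538,.1442,np.pi-.42)
E
```

```text
t 16.43 pos [ 0.6768 -0.0038  0.1466] rot [3.1414e+00 1.0000e-03 3.0029e+00] F [0.1 0.2 0.1] w 0.0855 ff 0.0
lin [ 1.336 -2.711  0.022] rot [1.000e-04 5.000e-04 1.343e-01]
```

apply_moves --linear '[[0.1, -0.2, 0], [0.2, -0.4, 0], [0.3, -0.6, 0], [0.38, -0.75, 0], [0.45, -0.9, 0]]' --delta_rot '[[0, 0, 0], [0, 0, 0], [0, 0, 0], [0, 0, 0], [0, 0, 0]]'

```text
clock: 16.85
position: [0.6192, -0.0876, 0.145]
tool_rot: [3.141, 0.001, 3.003]
force: [-0.3, 0.4, 0.8]
grip_width: 0.0854
finger_force: 0.0
```

apply_moves --linear '[[0.1, -0.2, 0], [0.2, -0.4, 0], [0.3, -0.6, 0], [0.38, -0.75, 0], [0.44, -0.9, 0]]' --delta_rot '[[0, 0, 0], [0, 0, 0], [0, 0, 0], [0, 0, 0], [0, 0, 0]]'

```text
clock: 17.27
position: [0.5629, -0.1708, 0.1445]
tool_rot: [3.142, 0.0, 3.003]
force: [0.0, 0.3, 0.6]
grip_width: 0.0855
finger_force: 0.0
```

apply_moves --linear '[[0.1, -0.2, 0], [0.2, -0.4, 0], [0.3, -0.6, 0.1], [0.4, -0.8, 0.2], [0.445, -0.91, 0.3]]' --delta_rot '[[0, 0, 0.03], [0, 0, 0.07], [0, 0, 0.1], [0, 0, 0.134], [0, 0, 0.134]]'

```text
clock: 17.68
position: [0.5052, -0.2564, 0.1139]
tool_rot: [-3.141, 0.001, 2.714]
force: [-0.4, -0.9, -0.4]
grip_width: 0.0856
finger_force: 0.0
```

```bash
python3 - <<'E'
from h import *
plan(.5070,-.2538,.003,np.pi-.42)
s,S=cloud('scene')
print(rect(S,(235,158,280,190),.012,.022),rect(S,(235,158,280,190),.037,.05))
print('spacer',rect(S,(245,205,330,285),.050,.064))
im,W=cloud('top')
print('spacer',rect(W,(310,125,350,190),.054,.066))
cv2.imwrite('pics/a5.png',np.hstack([cv2.resize(im[100:250,300:450],(400,400)),cv2.resize(s[150:300,230:380],(400,400))])[:,:,::-1])
E
```

```text
t 17.68 pos [ 0.5052 -0.2564  0.1139] rot [-3.1406e+00  6.0000e-04  2.7136e+00] F [-0.4 -0.9 -0.4] w 0.0856 ff 0.0
lin [-0.005  0.033  1.109] rot [-0.0005  0.0003 -0.0038]
n=291 c=(493.0,-284.6) size 130.0x99.4 ang 1.131 medz 17.6 med [ 524.4550163  -246.96987304   17.5575323 ] n=68 c=(507.3,-253.3) size 31.1x27.4 ang 0.697 medz 41.1 med [ 507.1892015  -252.2594904    41.07406008]
spacer n=861 c=(677.1,-2.6) size 119.2x79.5 ang -0.142 medz 57.7 med [677.05197294  -4.78548055  57.71494764]
spacer n=855 c=(673.4,-1.9) size 115.8x76.3 ang -0.146 medz 60.6 med [675.71070427  -2.5079322   60.59192037]
```

View pics/a5.png

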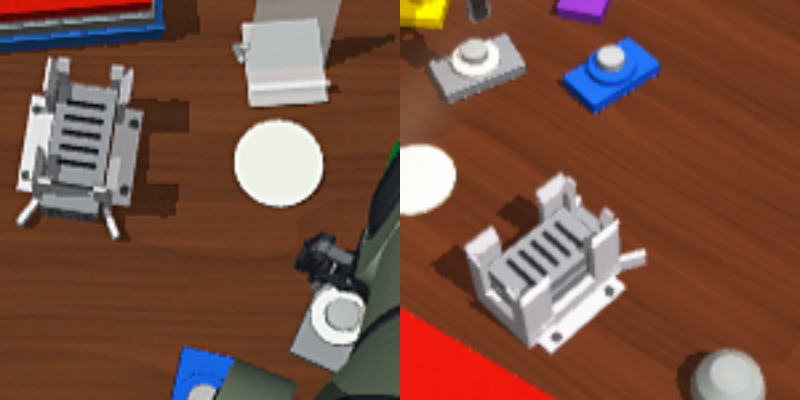

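The spacer lies flat in the dock, and the gripper is over the grey lamp.

apply_moves --linear '[[0, 0.03, 0.15], [0, 0.03, 0.35], [0, 0.03, 0.55], [0, 0.03, 0.7], [0, 0.03, 0.8]]' --delta_rot '[[0, 0, -0.004], [0, 0, -0.004], [0, 0, -0.004], [0, 0, -0.004], [0, 0, -0.004]]'

```text
clock: 18.2
position: [0.5086, -0.2498, 0.0325]
tool_rot: [3.141, -0.001, 2.733]
force: [0.7, 0.9, 0.2]
grip_width: 0.0854
finger_force: 0.0
```

apply_moves --linear '[[0, 0, 0.1], [0, 0, 0.2], [0, 0, 0.26], [0, 0, 0.3], [0, 0, 0.3]]' --delta_rot '[[0, 0, 0], [0, 0, 0], [0, 0, 0], [0, 0, 0], [0, 0, 0]]'

```text
clock: 18.62
position: [0.5082, -0.2509, 0.0033]
tool_rot: [-3.142, -0.001, 2.731]
force: [-0.7, -0.2, -0.5]
grip_width: 0.0851
finger_force: 0.0
```

apply_moves --linear '[[0, 0, 0], [0, 0, 0], [0, 0, 0], [0, 0, 0], [0, 0, 0]]' --delta_rot '[[0, 0, 0], [0, 0, 0], [0, 0, 0], [0, 0, 0], [0, 0, 0]]' --gripper -1

```text
clock: 19.03
position: [0.5086, -0.2514, 0.0046]
tool_rot: [-3.141, 0.001, 2.731]
force: [-1.7, -1.1, 7.7]
grip_width: 0.0568
finger_force: 41.6
```

apply_moves --linear '[[0, 0, 0], [0, 0, 0], [0, 0, 0], [0, 0, 0], [0, 0, 0]]' --delta_rot '[[0, 0, 0], [0, 0, 0], [0, 0, 0], [0, 0, 0], [0, 0, 0]]'

```text
clock: 19.45
position: [0.5086, -0.2514, 0.0046]
tool_rot: [-3.141, 0.001, 2.731]
force: [-1.8, -0.4, 6.9]
grip_width: 0.0575
finger_force: 41.6
```

apply_moves --linear '[[0, 0, -0.05], [0, 0, -0.2], [0, 0, -0.4], [0, 0, -0.7], [0, 0, -1.0]]' --delta_rot '[[0, 0, 0], [0, 0, 0], [0, 0, 0], [0, 0, 0], [0, 0, 0]]'

```text
clock: 19.87
position: [0.5077, -0.2507, 0.105]
tool_rot: [3.142, -0.001, 2.731]
force: [0.4, -0.4, -1.6]
grip_width: 0.0566
finger_force: 44.1
```

```bash
python3 - <<'E'
from h import *
s,S=cloud('scene')
print(rect(S,(210,100,300,190),.135,.17)); plan(*dock(0,0),.152,np.pi+DY)
E
```

```text
n=119 c=(510.8,-249.4) size 125.0x25.4 ang 1.179 medz 155.2 med [ 523.83646199 -221.82615546  155.22876064]
t 19.92 pos [ 0.5101 -0.252   0.1106] rot [3.1412 0.0058 2.7302] F [ 5.3 -2.8  6.4] w 0.0566 ff 44.2
lin [-0.526  2.95  -0.41 ] rot [-0.0002  0.0028 -0.1305]
```

apply_moves --linear '[[-0.02, 0.1, -0.15], [-0.05, 0.3, -0.3], [-0.1, 0.55, -0.45], [-0.15, 0.8, -0.48], [-0.185, 0.98, -0.48]]' --delta_rot '[[0, 0, 0], [0, 0, 0], [0, 0, 0], [0, 0, 0], [0, 0, 0]]'

```text
clock: 20.33
position: [0.5661, -0.1664, 0.1535]
tool_rot: [3.14, 0.002, 2.732]
force: [0.5, 0.7, -2.7]
grip_width: 0.0569
finger_force: 44.2
```

apply_moves --linear '[[-0.04, 0.2, 0], [-0.08, 0.4, 0], [-0.12, 0.6, 0], [-0.16, 0.8, 0], [-0.185, 0.98, 0]]' --delta_rot '[[0, 0, 0], [0, 0, 0], [0, 0, 0], [0, 0, 0], [0, 0, 0]]'

```text
clock: 20.75
position: [0.6211, -0.0847, 0.1521]
tool_rot: [3.141, 0.0, 2.731]
force: [0.3, -0.2, -2.1]
grip_width: 0.0567
finger_force: 44.2
```

apply_moves --linear '[[-0.04, 0.2, 0], [-0.08, 0.4, 0], [-0.12, 0.6, 0], [-0.16, 0.8, 0], [-0.185, 0.98, 0]]' --delta_rot '[[0, 0, -0.03], [0, 0, -0.06], [0, 0, -0.09], [0, 0, -0.12], [0, 0, -0.13]]'

```text
clock: 21.17
position: [0.6771, -0.0024, 0.152]
tool_rot: [3.141, 0.0, 3.007]
force: [-0.7, -0.4, -2.1]
grip_width: 0.0563
finger_force: 44.2
```

apply_moves --linear '[[0, 0, 0], [0, 0, 0], [0, 0, 0], [0, 0, 0], [0, 0, 0]]' --delta_rot '[[0, 0, 0], [0, 0, 0], [0, 0, 0], [0, 0, 0], [0, 0, 0]]'

```text
clock: 21.58
position: [0.6763, -0.0045, 0.152]
tool_rot: [-3.141, 0.0, 3.002]
force: [-0.4, 0.6, -2.3]
grip_width: 0.0568
finger_force: 44.2
```

```bash
python3 - <<'E'
from h import *
plan(.6767,-.0035,.0625,3.003)
s,_=optics.grab_frame('scene')
cv2.imwrite('pics/a6.png',cv2.resize(s[130:290,220:380],(500,500))[:,:,::-1])
E
```

```text
t 21.58 pos [ 0.6763 -0.0045  0.152 ] rot [-3.1413e+00  1.0000e-04  3.0018e+00] F [-0.4  0.6 -2.3] w 0.0568 ff 44.2
lin [-0.002  0.011  0.895] rot [-0.0002  0.     -0.0006]
```

View pics/a6.png

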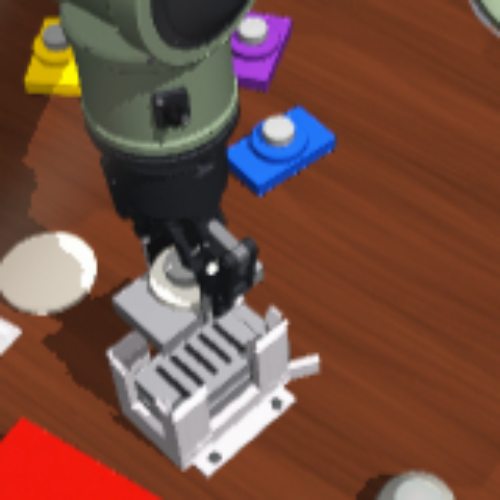

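The lamp is held level above the dock, so I lower it.

apply_moves --linear '[[0, 0.01, 0.12], [0, 0.01, 0.25], [0, 0.01, 0.38], [0, 0.01, 0.48], [0, 0.01, 0.54]]' --delta_rot '[[0, 0, 0], [0, 0, 0], [0, 0, 0], [0, 0, 0], [0, 0, 0]]'

```text
clock: 22.05
position: [0.6757, -0.0027, 0.0952]
tool_rot: [-3.141, -0.003, 3.003]
force: [-0.2, -1.3, -2.0]
grip_width: 0.0566
finger_force: 44.1
```

apply_moves --linear '[[0, 0, 0.04], [0, 0, 0.08], [0, 0, 0.12], [0, 0, 0.16], [0, 0, 0.19]]' --delta_rot '[[0, 0, 0], [0, 0, 0], [0, 0, 0], [0, 0, 0], [0, 0, 0]]'

```text
clock: 22.47
position: [0.6768, -0.0026, 0.0786]
tool_rot: [3.142, 0.0, 3.003]
force: [0.1, -1.1, -2.2]
grip_width: 0.0569
finger_force: 44.1
```

apply_moves --linear '[[0, 0, 0.03], [0, 0, 0.06], [0, 0, 0.09], [0, 0, 0.12], [0, 0, 0.14]]' --delta_rot '[[0, 0, 0], [0, 0, 0], [0, 0, 0], [0, 0, 0], [0, 0, 0]]'

```text
clock: 22.88
position: [0.6766, -0.0026, 0.0644]
tool_rot: [-3.142, -0.0, 3.003]
force: [0.2, -1.1, -1.9]
grip_width: 0.0568
finger_force: 44.1
```

apply_moves --linear '[[0, 0, 0.005], [0, 0, 0.01], [0, 0, 0.015], [0, 0, 0.018], [0, 0, 0.018]]' --delta_rot '[[0, 0, 0], [0, 0, 0], [0, 0, 0], [0, 0, 0], [0, 0, 0]]'

```text
clock: 23.3
position: [0.6768, -0.0026, 0.0631]
tool_rot: [-3.142, 0.0, 3.003]
force: [0.1, 0.0, -2.4]
grip_width: 0.0564
finger_force: 44.1
```

apply_moves --linear '[[0, 0, 0.002], [0, 0, 0.005], [0, 0, 0.007], [0, 0, 0.007], [0, 0, 0.007]]' --delta_rot '[[0, 0, 0], [0, 0, 0], [0, 0, 0], [0, 0, 0], [0, 0, 0]]'

```text
clock: 23.72
position: [0.6768, -0.0026, 0.0627]
tool_rot: [3.142, 0.0, 3.003]
force: [-3.3, 0.4, 5.5]
grip_width: 0.0566
finger_force: 44.9
```

Contact. I release, rise and close the fingers.

apply_moves --linear '[[0, 0, 0], [0, 0, 0], [0, 0, 0], [0, 0, 0], [0, 0, 0]]' --delta_rot '[[0, 0, 0], [0, 0, 0], [0, 0, 0], [0, 0, 0], [0, 0, 0]]' --gripper 1

```text
clock: 24.13
position: [0.6767, -0.0026, 0.0623]
tool_rot: [-3.142, 0.0, 3.003]
force: [-0.2, 0.4, 0.4]
grip_width: 0.0853
finger_force: 0.0
```

apply_moves --linear '[[0, 0, -0.1], [0, 0, -0.25], [0, 0, -0.5], [0, 0, -0.75], [0, 0, -1.0]]' --delta_rot '[[0, 0, 0], [0, 0, 0], [0, 0, 0], [0, 0, 0], [0, 0, 0]]'

```text
clock: 24.55
position: [0.6766, -0.0027, 0.1641]
tool_rot: [-3.142, 0.0, 3.003]
force: [0.3, 0.3, 0.7]
grip_width: 0.0857
finger_force: 0.0
```

apply_moves --linear '[[0.2, 0, 0], [0.4, 0, 0], [0.6, 0, 0], [0.8, 0, 0], [1, 0, 0]]' --delta_rot '[[0, 0, 0], [0, 0, 0], [0, 0, 0], [0, 0, 0], [0, 0, 0]]' --gripper -1

```text
clock: 24.97
position: [0.5768, 0.0113, 0.1631]
tool_rot: [3.141, 0.001, 3.003]
force: [1.3, 1.2, -0.1]
grip_width: 0.0258
finger_force: 0.0
```

```bash
python3 - <<'E'
from h import *
s,S=cloud('scene')
p=(235,190,345,285)
print('plate',rect(S,p,.070,.080));print('plunger',rect(S,p,.0965,.106))
g=S[p[1]:p[3],p[0]:p[2]];g=g[np.linalg.norm(g[...,:2]-DC,axis=-1)<.018]
print(np.nanpercentile(g[:,2],[5,50,95]),np.nanmedian(g,0))
plan(.6767,-.003,.103,3.003)
cv2.imwrite('pics/a7.png',cv2.resize(s[150:300,220:370],(500,500))[:,:,::-1])
E
```

```text
plate n=828 c=(722.9,-5.5) size 217.5x86.2 ang -0.062 medz 76.0 med [710.67075347  -2.72304001  76.0387242 ]
plunger n=114 c=(677.5,-1.9) size 30.3x29.5 ang 1.240 medz 99.5 med [677.03817039  -1.37920101  99.49270032]
[0.08410742 0.09858717 0.10184328] [0.67939679 0.00141559 0.09858717]
t 25.02 pos [0.5736 0.0117 0.163 ] rot [ 3.1414e+00 -1.6000e-03  3.0032e+00] F [2.8 0.6 1.7] w 0.0178 ff 0.0
lin [-1.043 -0.004  0.598] rot [ 0.0001 -0.0008  0.0001]
```

View pics/a7.png

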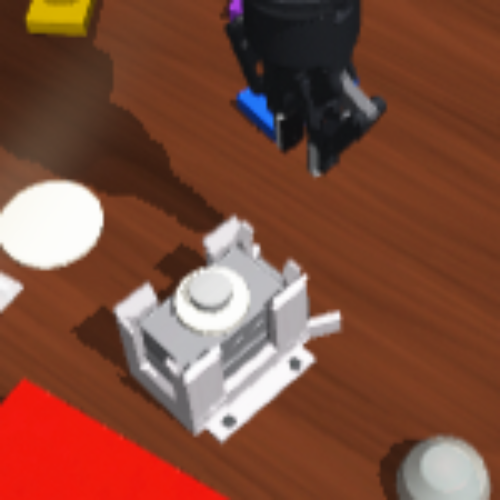

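The lamp is seated flat: plate at 76 mm and plunger top at about 100 mm, centred at (677,-2). Next I press.

apply_moves --linear '[[-0.2, 0, 0], [-0.4, 0, 0], [-0.6, 0, 0], [-0.8, 0, 0], [-1, 0, 0]]' --delta_rot '[[0, 0, 0], [0, 0, 0], [0, 0, 0], [0, 0, 0], [0, 0, 0]]'

```text
clock: 25.43
position: [0.6777, -0.0028, 0.1632]
tool_rot: [3.141, 0.001, 3.003]
force: [-1.0, 0.0, 0.1]
grip_width: -0.0004
finger_force: 0.0
```

apply_moves --linear '[[0, 0, 0.15], [0, 0, 0.3], [0, 0, 0.45], [0, 0, 0.54], [0, 0, 0.56]]' --delta_rot '[[0, 0, 0], [0, 0, 0], [0, 0, 0], [0, 0, 0], [0, 0, 0]]'

```text
clock: 25.85
position: [0.676, -0.0026, 0.1052]
tool_rot: [-3.141, -0.002, 3.003]
force: [0.3, 0.4, 0.2]
grip_width: -0.0001
finger_force: 0.0
```

apply_moves --linear '[[0, 0, 0.02], [0, 0, 0.04], [0, 0, 0.06], [0, 0, 0.08], [0, 0, 0.1]]' --delta_rot '[[0, 0, 0], [0, 0, 0], [0, 0, 0], [0, 0, 0], [0, 0, 0]]'

```text
clock: 26.27
position: [0.6771, -0.0026, 0.0968]
tool_rot: [3.141, 0.001, 3.003]
force: [-0.2, 0.2, 3.0]
grip_width: -0.0003
finger_force: 1.8
```

apply_moves --linear '[[0, 0, 0.01], [0, 0, 0.02], [0, 0, 0.03], [0, 0, 0.04], [0, 0, 0.04]]' --delta_rot '[[0, 0, 0], [0, 0, 0], [0, 0, 0], [0, 0, 0], [0, 0, 0]]'

```text
clock: 26.68
position: [0.6771, -0.0026, 0.0925]
tool_rot: [3.141, 0.001, 3.003]
force: [1.8, 0.9, 5.5]
grip_width: 0.0001
finger_force: 2.8
```

apply_moves --linear '[[0, 0, 0.005], [0, 0, 0.01], [0, 0, 0.015], [0, 0, 0.015], [0, 0, 0.015]]' --delta_rot '[[0, 0, 0], [0, 0, 0], [0, 0, 0], [0, 0, 0], [0, 0, 0]]'

```text
clock: 27.1
position: [0.6772, -0.0026, 0.092]
tool_rot: [3.141, 0.001, 3.003]
force: [-3.1, 0.1, 17.7]
grip_width: 0.0003
finger_force: 8.8
```

apply_moves --linear '[[0, 0, 0.005], [0, 0, 0.008], [0, 0, 0.008], [0, 0, 0.008], [0, 0, 0.008]]' --delta_rot '[[0, 0, 0], [0, 0, 0], [0, 0, 0], [0, 0, 0], [0, 0, 0]]'

```text
clock: 27.52
position: [0.6772, -0.0026, 0.0918]
tool_rot: [3.141, 0.001, 3.003]
force: [-6.9, 1.0, 26.9]
grip_width: -0.0002
finger_force: 13.4
```

At the stop: 27 N with no more travel. I release upward, move away and check.

apply_moves --linear '[[0, 0, -0.03], [0, 0, -0.08], [0, 0, -0.2], [0, 0, -0.4], [0, 0, -0.7]]' --delta_rot '[[0, 0, 0], [0, 0, 0], [0, 0, 0], [0, 0, 0], [0, 0, 0]]'

```text
clock: 27.93
position: [0.6751, -0.0026, 0.159]
tool_rot: [-3.141, -0.004, 3.003]
force: [-0.1, 0.3, 0.4]
grip_width: -0.0003
finger_force: 0.0
```

apply_moves --linear '[[0.2, 0, 0], [0.4, 0, 0], [0.6, 0, 0], [0.8, 0, 0], [1, 0, 0]]' --delta_rot '[[0, 0, 0], [0, 0, 0], [0, 0, 0], [0, 0, 0], [0, 0, 0]]'

```text
clock: 28.35
position: [0.5763, 0.0113, 0.1604]
tool_rot: [-3.142, -0.001, 3.003]
force: [0.6, 0.3, 1.1]
grip_width: 0.0002
finger_force: 0.0
```

apply_moves --linear '[[0.2, 0, 0], [0.3, 0, 0], [0.4, 0, 0], [0.5, 0, 0], [0.5, 0, 0]]' --delta_rot '[[0, 0, 0], [0, 0, 0], [0, 0, 0], [0, 0, 0], [0, 0, 0]]'

```text
clock: 28.77
position: [0.5265, 0.0183, 0.1604]
tool_rot: [-3.142, -0.001, 3.003]
force: [0.7, 0.8, -0.3]
grip_width: 0.0002
finger_force: 0.0
```

```bash
python3 - <<'E'
from h import *
s,S=cloud('scene');im,W=cloud('top')
p=(235,190,345,285)
print('plunger',rect(S,p,.0965,.106))
c,n=np.cos(DY),np.sin(DY)
Q=S[190:285,235:345].reshape(-1,3);d=(Q[:,:2]-DC)@np.array([[c,-n],[n,c]])*1000
for lo,hi in((-49,-30),(-30,-30+0),(30,49)):
  k=(d[:,0]>lo)&(d[:,0]<hi)&(abs(d[:,1])<20)
  if k.any(): print('plate z',np.nanmedian(Q[k,2])*1000)
k=(d[:,0]>-71)&(d[:,0]<-62)&(abs(d[:,1])<15);print('bat z',np.nanmedian(Q[k,2]))
k=(Q[:,2]>.036)&(Q[:,2]<.043)&(abs(d[:,1])<15);print('bat near end',np.nanpercentile(d[k,0],[1,3]))
cv2.imwrite('pics/z.png',np.hstack([cv2.resize(im[90:270,180:480],(500,300)),cv2.resize(s[150:300,220:370],(300,300))])[:,:,::-1])
E
```

```text
plunger n=111 c=(677.4,-1.5) size 29.8x29.7 ang -0.427 medz 99.3 med [676.91632999  -0.90509112  99.33760421]
plate z 75.62448865148362
plate z 75.60122074827
bat z 0.0404757882725175
bat near end [-70.79817346 -69.95959046]
```

View pics/z.png

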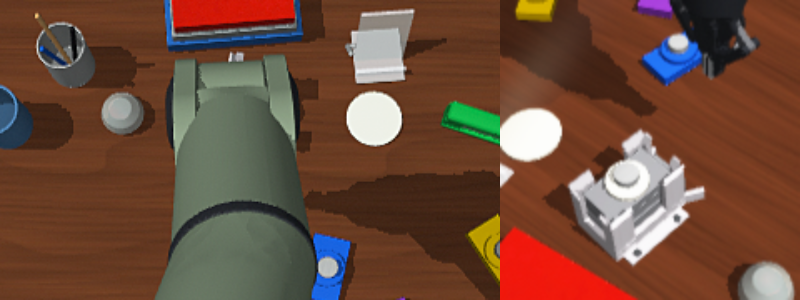

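The stack is level, the plunger is back up, the battery is home and the bystanders are undisturbed.

```bash
python3 -c "
from workcell import workorder
print(workorder.job_done())"
```

```text
the job is handed in; nothing more can be done
None
```

I handed the job in at about 29 s: the battery is home, the spacer and lamp head are seated flat on it, and the switch was pressed to its stop and sprang back. No verdict was shown.

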